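# Unlock the hold-to-run dial and hold it at its third notch

## Task

The hold-to-run control of the dust extractor is locked out. Pull the lockout block straight up off its rail, out of its two sprung catches, and set it down on the flat offcut board. Then push the dial's press bar down against its return spring, past the first two notches to the third, and keep holding it at the third notch (not down on the end stop): finish while holding it there, and leave the other things on the table where they are.

Things in the scene. Friction and masses are not known exactly. Their poses are not given: they have to be found in the camera images.
- control_stand: Fixed grey housing, 110 x 260 mm (x by y), top 60 mm above the table, on a foot plate 130 x 280 mm. Origin: centre of its underside; x to its back, y along its length (left, seen from the front), z up; front roughly to the robot. On top: a steel shaft along y (axis x 0, z 100 mm), on it the black dial (68 mm across) at y +50 mm and a blocking horn at y -70 mm, with the lock rail behind the horn.
- third_mark (a point): Outer end of the third-notch mark, at x -51, y +72, z +77 mm in the stand's frame. The fixed aluminium notch plate (100 mm across, beside the dial at y +74 to +80 mm) carries on its front rim one thin mark (rest, topmost) and three thick ones (first, second, third notch downward); the dial's arm lies beside the mark of its notch.
- dial (a joint): Turn of the dial, rad: 0 at rest (arm to the front, 0.62 above level), growing as the bar is pushed down. Notches at 0.349, 0.698, 1.047 (arm 0.427 below level); end stop 1.25. Let go, it always springs back to 0. Pushing the bar takes about 4 N at rest, 8 N at the third notch, plus 2.5 N between notches and rubbing (some 15 N in all). With the lockout block on the rail it stops at about 0.1.
- press_lever: The moving part as one: dial, shaft, horn, arm and press bar. Origin: on the shaft axis, at x 0, y 0, z +100 mm in the stand's frame.
- press_bar (a point): The dial's black press bar, 18 mm in diameter, 46 mm long along the stand's y, at the end of the dial's arm, a 12 mm rod. This point: its middle, 85 mm from the shaft axis, at the stand's y +50 mm. At rest it is at x -69, z +149 mm in the stand's frame; at the third notch at x -77, z +65 mm.
- lock_block: Loose aluminium lockout block, about 0.12 kg: saddle 25 x 38 mm (x by y; 46 mm in y over its end ribs), 38 mm high, with an upright grip tab 18 x 24 mm (x by y), z 38 to 96 mm, on its middle. Origin: centre of its underside, z up. Starts seated on the rail, axes along the stand's, origin at x +24, y -70, z +62 mm in the stand's frame.
- rail_top (a point): Middle of the lock rail's top, at x +24, y -70, z +85.5 mm in the stand's frame; rail 10 x 36 mm (x by y), 25 mm high. At both y ends a sprung round nose (top at z +104 mm in the stand's frame) catches over the lockout block's end ribs: the block comes off straight up with about 5 to 15 N, is out of the catches after 15 mm and clear of the rail after 50 mm.
- offcut_board: A loose flat reddish-brown timber board, 115 x 235 x 19 mm (x by y by z), lying to the right of the stand with its long side roughly away from the robot. Origin: centre of its underside; top at z 19 mm.
- block_pine: Bystander: pale timber block, 52 x 86 x 38 mm.
- marker_blk: Bystander: black marker pen, 17 x 128 x 20 mm, lying between stand and board.
- tape_measure: Bystander: tape measure, 38 x 78 x 67 mm.
- mallet: Bystander: wooden mallet, 115 x 316 x 65 mm.
- screw_box: Bystander: open cardboard box of screws, 86 x 96 x 62 mm.
- sanding_block: Bystander: sanding block, 63 x 112 x 34 mm.
- chisel_24: Bystander: wood chisel, 29 x 263 x 28 mm, at the back of the table.
Mind the look-alikes: they are no part of the job. There is more than one size of the lock_block; the job needs the largest.

How it is judged:
By the outcome, as a careful person would: the job done as asked, in the order asked, and still so for the second after the job is handed in, while the arm keeps its last pose, push and grip.
It also fails if it takes over 58 s, if anything falls off the work surface, if the arm or the gripper's body presses on something with over 40 N, if the wrist force passes 120 N, or if a joint passes its speed limit or range.

## Robot

A 6-joint arm with a two-finger parallel gripper is mounted at the origin on a cart in front of the work surface, level with it; the furniture and walls round the work are solid. World frame = base frame: x ahead of the robot, y to its left, z up, the work surface at z = 0. Lengths are in m, angles in degrees, forces in N, time in s.
With the tool pointing down it reaches from about 0.4 to 0.825 m from the base axis. Payload 7 kg.
Tool frame: the origin (TCP) lies midway between the tips of the shut fingers; the grasp point (between the pads) lies 19 mm behind it; z points along the fingers, y is the line along which they close (so a half turn about z gives the same grasp; the last joint's range is limited). The gripper opens to 88 mm and grips with 3 to 60 N. Pads are 19 mm wide; open, the fingers measure 130 mm over their backs; the gripper's body (78 mm by 193 mm) begins 47 mm behind the grasp point.
Start: joints at [81.079, 20.546, 0.682, 0, -70.136, -16.507], TCP at [0.29, 0.61, 0.227] pointing down, gripper open.
Joint ranges: [-176.03, 176.03], [-82.01, 121.73], [-58.28, 71.71], [-173.87, 95.51], [-174.79, -0.11], [-173.66, 173.66]. Speed limits (degrees/s): [136.94, 136.94, 172.46, 180, 180, 180].

## Interface

Orientations are given as a 3x3 rotation matrix whose columns are the frame's x, y, z axes.
In Python, from rig import robot gives the robot as it stands. Calls block until the motion is done:
- robot.goto(position, orientation): joint-space move of the TCP to a pose.
- robot.servo_line(position, ori=None, speed=0.15): straight line of the TCP; ori=None keeps the orientation; speed is the mean speed in m/s.
- robot.movej(angles): joint-space move.
- robot.move_gripper(opening): opening from 0.0 (shut) to 1.0 (fully open); the grip force is fixed at half the most; returns when the fingers have stopped.
- robot.dwell(seconds).
- robot.ik(position, orientation): joint angles nearest the present ones, or None.
- robot.grab_frame(name): name is "side" or "top" or "wrist"; returns (picture, depth): 480x640x3 uint8, red, green, blue; 480x640 float32, m along the optical axis (not along the pixel's ray), 0 where there is no reading.
- robot.camera_info(name): a dict with "vfov" (degrees; the focal length in pixels is half the picture's height over the tangent of half this angle, whatever the lens; pixels are square), "cx", "cy" (the principal point, pixels), "k1" (the pictures are not rectified: a ray, as slopes to the right and down, at radius r is drawn at 1 + k1 r^2 times it, then the intrinsics apply), "view" (4x4, takes a point from world to camera coordinates); the wrist camera has in their place "T_tool_cam" (4x4, takes a point from camera to tool coordinates, whose origin is the TCP and whose axes are the flange's). Camera axes: x right, y down, z forward; pixel columns grow to the right and rows downward; lengths in m; the calibration is good to about 2 mm. A picture is of the moment at which its call begins: read the wrist's pose just before it. camera_info takes no time and is no camera call.
A pose or a line that the arm cannot do raises robot.Unreachable and nothing moves.
- robot.job_done(): hands the job in; it is judged then, once.
Readings, each from a call of its own:
- robot.read_t(): time.
- robot.read_qpos(): joint angles.
- robot.read_qvel(): joint speeds.
- robot.read_effort(): joint torques, N m.
- robot.read_position(): TCP position.
- robot.read_tcp_rot(): TCP orientation.
- robot.read_force(): force on the tool from outside, world axes, zero at the start.
- robot.read_ft_torque(): the same for the moment, N m.
- robot.read_grip_width(): opening from 0.0 (shut) to 1.0 (fully open).
- robot.read_finger_force(): force on a finger pad.
Only numpy, scipy, OpenCV 4.12 (cv2) and the standard library are available. Lean on these libraries where they do the work, as an engineer would, in place of code of your own. Each camera call takes 0.05 s, during which the arm holds its last target. There are 200 camera calls.

## Working session

There is one attempt and no reset: what is moved stays moved. The work goes in short steps, each a Python script; the robot and the scene stay as the last script left them, time stands still between calls to the robot, and variables do not carry over. Pictures are saved under pics/ and viewed, at most 10 in all, crops included, and the job is handed in when it is done.

```bash
ls; mkdir -p pics
cat > h.py <<'E'
import numpy as np, cv2
from rig import robot
def snap(n,tag):
    p,d=robot.grab_frame(n); cv2.imwrite(f'pics/{tag}.png',p[:,:,::-1]); np.save(f'pics/{tag}.npy',d); return p,d
def cloud(n,d,pose=None):
    "world xyz for each pixel"
    c=robot.camera_info(n); f=240/np.tan(np.radians(c['vfov'])/2)
    v,u=np.mgrid[0:480,0:640].astype(float)
    K=np.array([[f,0,c['cx']],[0,f,c['cy']],[0,0,1]])
    xd,yd=(u-c['cx'])/f,(v-c['cy'])/f
    x,y=xd.copy(),yd.copy()
    for _ in range(20):
        s=1+c['k1']*(x*x+y*y); x,y=xd/s,yd/s
    P=np.stack([x*d,y*d,d,np.ones_like(d)],-1)
    T=np.linalg.inv(c['view']) if 'view' in c else pose@c['T_tool_cam']
    W=(P@T.T)[...,:3]; W[d<=0]=np.nan; return W
def pose():
    T=np.eye(4);T[:3,:3]=robot.read_tcp_rot();T[:3,3]=robot.read_position();return T
E
python3 - <<'E'
from h import *
snap('top','top0');snap('side','side0')
print(robot.camera_info('top'),robot.camera_info('side'),robot.read_t(),robot.read_tcp_rot())
E
```

```text
pics
{'vfov': 51.18127217033497, 'cx': 313.43418905434646, 'cy': 238.76787083562505, 'k1': -0.12182725932557512, 'view': array([[-0.0042591 , -0.99997001, -0.00646861,  0.08288004],
       [-0.99258309,  0.00501337, -0.1214647 ,  0.50017811],
       [ 0.12149348,  0.0059033 , -0.99257467,  1.24696846],
       [ 0.        ,  0.        ,  0.        ,  1.        ]])} {'vfov': 50.54804888386515, 'cx': 323.23356912492045, 'cy': 236.91173906432118, 'k1': -0.06236529195660005, 'view': array([[ 0.83718957, -0.54634908, -0.0248255 , -0.34031127],
       [-0.3332353 , -0.47358276, -0.81527517,  0.31690275],
       [ 0.43366791,  0.6908126 , -0.57854135,  1.08877337],
       [ 0.        ,  0.        ,  0.        ,  1.        ]])} 0.1 [[ 9.03076538e-01 -4.29479305e-01 -5.41694028e-04]
 [-4.29479631e-01 -9.03075453e-01 -1.40458831e-03]
 [ 1.14051030e-04  1.50109730e-03 -9.99998867e-01]]
```

View pics/top0.png

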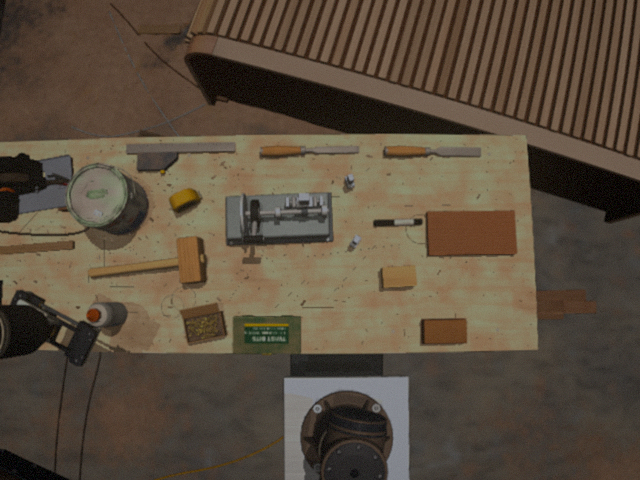

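View pics/side0.png

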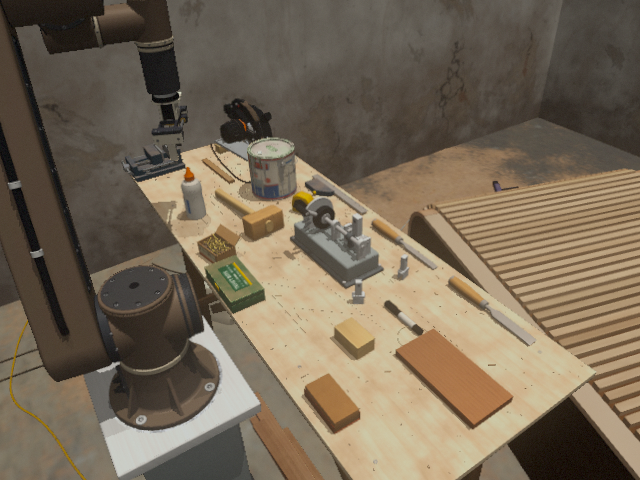

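The top view shows the stand at about (279,218), with its dial on the left at (254,212). The board is at (471,233), the marker at (398,222), and the bar near (251,258). There are three lockout-block candidates: (305,200) on the rail, and loose ones at (349,182) and (355,242). The seated one fits the description, and I'll confirm that in an enlarged crop while I measure.

Run:
```python
from h import *
p=cv2.imread('pics/top0.png'); d=np.load('pics/top0.npy'); W=cloud('top',d); np.save('pics/Wt.npy',W)
c=cv2.resize(p[165:275,210:370],(800,550),interpolation=cv2.INTER_CUBIC); cv2.imwrite('pics/crop1.png',c)
def rect(W,u0,u1,v0,v1,z0,z1,name):
    R=W[v0:v1,u0:u1].reshape(-1,3); R=R[(R[:,2]>z0)&(R[:,2]<z1)]
    r=cv2.minAreaRect(R[:,:2].astype(np.float32)); print(name,len(R),'c',np.round(r[0],4),'s',np.round(r[1],4),'a',round(r[2],2),'z',np.median(R[:,2]).round(4), 'mean',R.mean(0).round(4))
rect(W,215,345,180,255,.052,.068,'stand top')
rect(W,215,345,180,255,.006,.075,'stand+foot')
rect(W,415,525,200,265,.012,.026,'board')
rect(W,292,320,186,215,.140,.175,'tab')
rect(W,235,270,235,270,.12,.18,'bar')
rect(W,340,358,170,195,.02,.2,'loose1'); rect(W,346,364,230,252,.02,.2,'loose2')
d=np.load('pics/side0.npy'); V=cloud('side',d); 
rect(V,285,390,190,290,.052,.068,'stand side')
rect(V,340,375,205,250,.150,.170,'tab side')
rect(V,390,520,325,430,.012,.026,'board side')
for n,X,uv in [('table',W,(430,180)),('table',W,(300,290)),('paint can',W,(100,195))]: print(n,X[uv[1],uv[0]].round(4))
s=cv2.imread('pics/side0.png'); cv2.imwrite('pics/crop2.png',cv2.resize(s[185:315,280:430],(690,598),interpolation=cv2.INTER_CUBIC))
```

```text
stand top 2910 c [0.5582 0.1718] s [0.1108 0.26  ] a 1.98 z 0.0602 mean [0.5514 0.1728 0.0601]
stand+foot 3704 c [0.5633 0.1705] s [0.3352 0.1953] a 89.2 z 0.0593 mean [0.5451 0.1658 0.0507]
board 3868 c [ 0.5169 -0.3176] s [0.1141 0.2701] a 0.05 z 0.0198 mean [ 0.5168 -0.3294  0.0197]
tab 90 c [0.5839 0.1026] s [0.0213 0.0182] a 89.73 z 0.1572 mean [0.5831 0.1025 0.1562]
bar 158 c [0.4869 0.2204] s [0.0493 0.0166] a 89.55 z 0.1566 mean [0.4868 0.2202 0.1565]
loose1 101 c [ 0.6527 -0.0126] s [0.0328 0.0171] a 24.77 z 0.0469 mean [ 0.6495 -0.013   0.0473]
loose2 90 c [ 0.4957 -0.0259] s [0.0177 0.0322] a 55.95 z 0.0439 mean [ 0.493  -0.0242  0.0475]
stand side 1602 c [0.5583 0.2056] s [0.4885 0.1289] a 87.5 z 0.0614 mean [0.5404 0.1584 0.0609]
tab side 60 c [0.5824 0.1027] s [0.031  0.0175] a 88.89 z 0.1578 mean [0.5818 0.1006 0.1573]
board side 5071 c [ 0.548  -0.3084] s [0.3099 0.2569] a 35.57 z 0.0195 mean [ 0.5137 -0.3393  0.0193]
table [ 0.659  -0.2293  0.0069]
table [ 0.3712  0.1161 -0.0016]
paint can [0.5936 0.59   0.1537]
```

View pics/crop1.png

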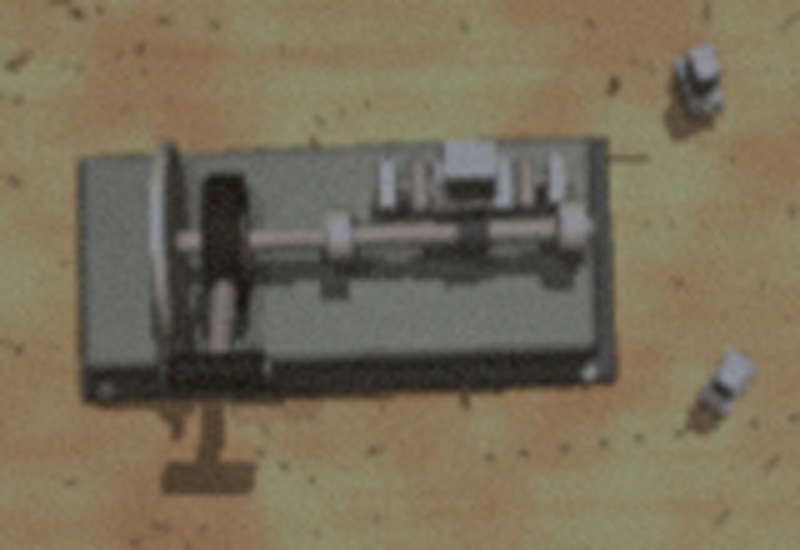

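View pics/crop2.png

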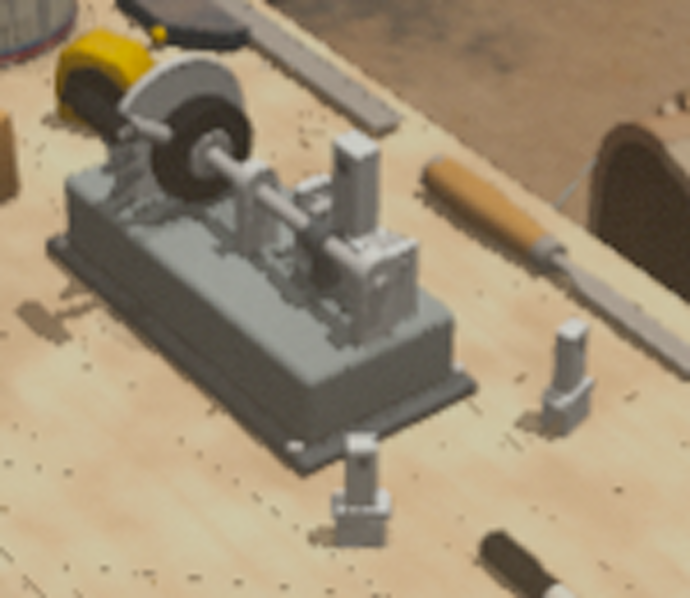

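The crops confirm it. The seated block (side crop (358,185)) is clearly larger than the two loose ones at (362,490) and (568,375), and it sits on the rail. Stand pose is centre (0.558,0.172), yaw 1.98°; it predicts the tab at (0.5846,0.1026) and the bar at (0.4875,0.2194), both within 2 mm of the measured points. Next I hover over the tab and refine with the wrist camera.

```bash
cat >> h.py <<'E'
a=np.radians(1.98); C=np.array([.5582,.1718,0])
Rs=np.array([[np.cos(a),-np.sin(a),0],[np.sin(a),np.cos(a),0],[0,0,1]])
def S(x,y,z): return C+Rs@np.array([x,y,z])   # stand -> world
RD=Rs@np.diag([1.,-1,-1])                     # tool down, fingers along stand y
E
python3 - <<'E'
from h import *
p=robot.read_position(); robot.servo_line([p[0],p[1],.28],speed=.2)
t=S(.024,-.07,.27); print(t); robot.goto(t,RD); robot.dwell(.2); P=pose()
_,d=snap('wrist','w1'); W=cloud('wrist',d,P); np.save('pics/Ww1.npy',W)
print(P.round(4),robot.read_qpos(),robot.read_t(),robot.read_force())
b=(W-t); m=(np.abs(b[...,0])<.02)&(np.abs(b[...,1])<.03)&(W[...,2]>.150)&(W[...,2]<.166)
X=W[m]; print(len(X),X.mean(0),cv2.minAreaRect(X[:,:2].astype(np.float32)) if len(X) else '')
E
```

```text
[0.58460422 0.10267101 0.27      ]
[[ 9.994e-01  3.540e-02 -1.000e-04  5.845e-01]
 [ 3.540e-02 -9.994e-01  0.000e+00  1.033e-01]
 [-1.000e-04 -0.000e+00 -1.000e+00  2.699e-01]
 [ 0.000e+00  0.000e+00  0.000e+00  1.000e+00]] [ 2.88627134e+01  1.15013296e+01 -6.11878265e+00  2.96167654e-04
 -7.23839569e+01  6.31599999e+01] 2.8667 [-0.45808623  0.30935252  0.67095405]
740 [0.58582092 0.10279807 0.15670685] ((0.5851863026618958, 0.10281400382518768), (0.01787716895341873, 0.022972896695137024), 2.480968713760376)
```

View pics/w1.png

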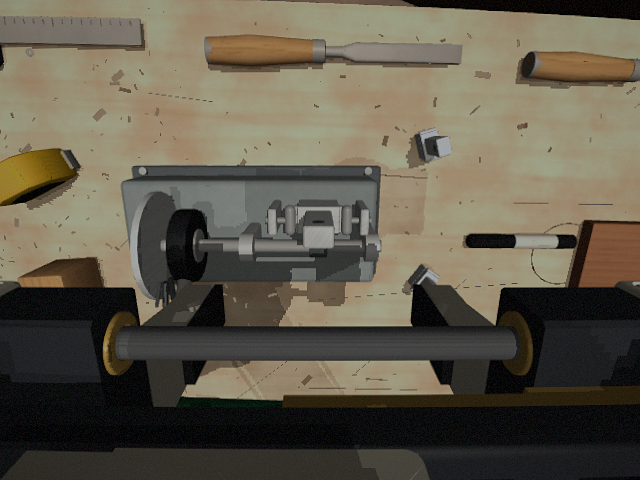

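The wrist view agrees: tab top at (319,232), world (0.585,0.103). Now I grip, pull up, and look at the result.

Run:
```python
from h import *
x,y=.585,.1028
robot.move_gripper(.6)
robot.servo_line([x,y,.17],RD,speed=.15); robot.servo_line([x,y,.119],speed=.06)
print(robot.read_force()); robot.move_gripper(0.)
print(robot.read_grip_width()*88,robot.read_finger_force(),robot.read_position(),robot.read_force())
for z in (.125,.131,.137,.15): robot.servo_line([x,y,z],speed=.05); print(z,robot.read_position()[2].round(4),robot.read_force().round(1))
robot.servo_line([x,y,.235],speed=.12)
print(robot.read_grip_width()*88,robot.read_finger_force(),robot.read_force(),robot.read_t())
snap('side','side1')
im=cv2.imread('pics/side1.png'); cv2.imwrite('pics/crop3.png',cv2.resize(im[120:300,270:450],(540,540)))
```

```text
[ 0.8793513   0.13636482 -0.09401294]
24.251380965805335 30.00013768672943 [0.58504846 0.10281788 0.119137  ] [-0.02802478  0.39200372  0.63169011]
0.125 0.1253 [-0.  -0.5  0.1]
0.131 0.1317 [0.2 0.2 1.7]
0.137 0.1373 [-0.8  1.3 -1.1]
0.15 0.1504 [-0.3  0.1 -2. ]
23.932830946228016 29.99978005886078 [-0.83489668  0.44798485 -1.0409573 ] 8.125
```

View pics/crop3.png

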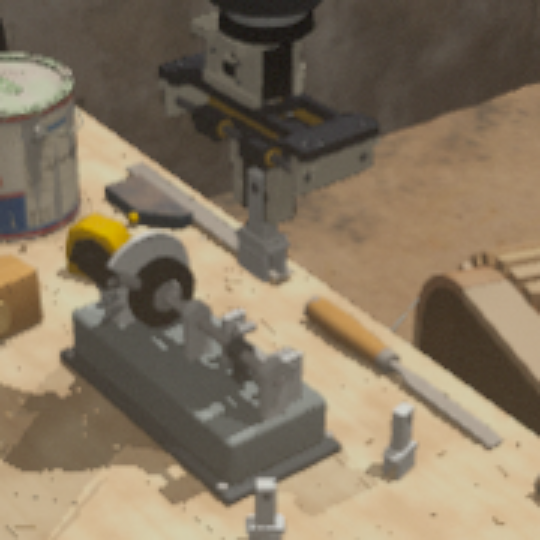

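The crop shows the block in the gripper at (262,250), clear of the rail, and the stand has not moved. Now I place it on the board, descending by feel.

Run:
```python
from h import *
q=np.array([.517,-.31])
R=np.diag([1.,-1,-1])
robot.goto([*q,.2],R); robot.servo_line([*q,.095],speed=.12); robot.dwell(.2)
f0=robot.read_force(); z=.095
while z>.068:
    z-=.0015; robot.servo_line([*q,z],speed=.03); f=robot.read_force()-f0
    if f[2]>4: break
print('contact',z,robot.read_position(),f)
robot.move_gripper(.6); robot.dwell(.1)
robot.servo_line([*q,.18],speed=.15); robot.dwell(.2); P=pose()
p,d=snap('wrist','w2'); W=cloud('wrist',d,P)
b=W-np.array([*q,0]); m=(np.abs(b[...,0])<.03)&(np.abs(b[...,1])<.03)
for lo,hi,n in((.09,.14,'tab'),(.045,.066,'saddle')):
    X=W[m&(W[...,2]>lo)&(W[...,2]<hi)]; print(n,len(X),np.median(X,0) if len(X) else '')
print(robot.read_t(),robot.read_qpos())
```

```text
contact 0.07549999999999998 [ 0.51717514 -0.31007355  0.07663626] [-2.95718312  2.00618916  8.66285611]
tab 1332 [ 0.52042488 -0.31026712  0.11419997]
saddle 1099 [ 0.52438809 -0.31037335  0.05601242]
16.1083 [-1.23939953e+01  1.58125800e+01 -1.25911589e+01 -5.71768903e-03
 -6.16882899e+01  1.02396078e+02]
```

View pics/w2.png

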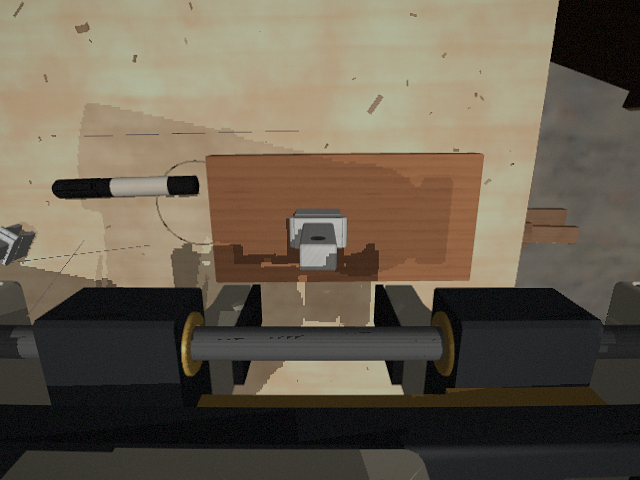

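The block stands upright on the board at (318,240), and its tab top at z 0.114 matches the expected 0.115. Next I press the bar down along its arc with shut fingers.

```bash
cat >> h.py <<'E'
def tip(phi,up=0.): 
    th=.62-phi; return S(-.085*np.cos(th),.05,.1+.085*np.sin(th)+.009+up)
E
python3 - <<'E'
from h import *
p=robot.read_position(); robot.servo_line([p[0],p[1],.25],speed=.2); robot.move_gripper(0.)
robot.goto(tip(0,.08),RD); robot.servo_line(tip(0,.006),speed=.12); robot.dwell(.2); f0=robot.read_force(); print(robot.read_t(),f0)
for phi in np.r_[np.arange(.05,1.04,.1),1.047]:
    robot.servo_line(tip(phi),speed=.04); f=robot.read_force()-f0; p=robot.read_position()
    print(phi.round(3),(p-tip(phi)).round(4),f.round(1))
    if np.linalg.norm(f)>35: print('ABORT');break
robot.dwell(.3); P=pose(); print(P[:3,3],tip(1.047),robot.read_force()-f0,robot.read_t())
_,d=snap('side','side2'); np.save('pics/Pp.npy',P); 
im=cv2.imread('pics/side2.png'); cv2.imwrite('pics/crop4.png',cv2.resize(im[170:300,260:410],(690,598),interpolation=cv2.INTER_CUBIC))
_,d=snap('wrist','w3')
E
```

```text
20.4833 [-0.60169075 -0.25842255 -0.79605864]
0.05 [-0.0002  0.0005  0.0011] [-5.8  2.5 13. ]
0.15 [-0.0004  0.0005  0.002 ] [-9.4  1.9 19.1]
0.25 [-0.0016  0.0003  0.0013] [-9.9  2.  13. ]
0.35 [-0.0015  0.0001  0.0007] [-9.1  1.2 10.7]
0.45 [-0.0016 -0.      0.0007] [-9.7  1.1 12.6]
0.55 [-0.0014 -0.0002  0.0003] [-4.7  0.9  8.5]
0.65 [-0.0012 -0.0003  0.0001] [-3.3  0.1  5.8]
0.75 [-0.0014 -0.0003  0.0002] [-7.6  1.  10.9]
0.85 [-0.0014 -0.0004  0.0001] [-6.1 -0.1  8.3]
0.95 [-0.0011 -0.0004 -0.0001] [-2.8 -0.1  5.5]
1.047 [-0.0014 -0.0004 -0.0001] [-6.2  1.   7.3]
[0.47779725 0.21871203 0.07360408] [0.47915062 0.21909703 0.07379793] [-5.72246647  1.98317118  7.71020466] 24.7583
```

View pics/crop4.png

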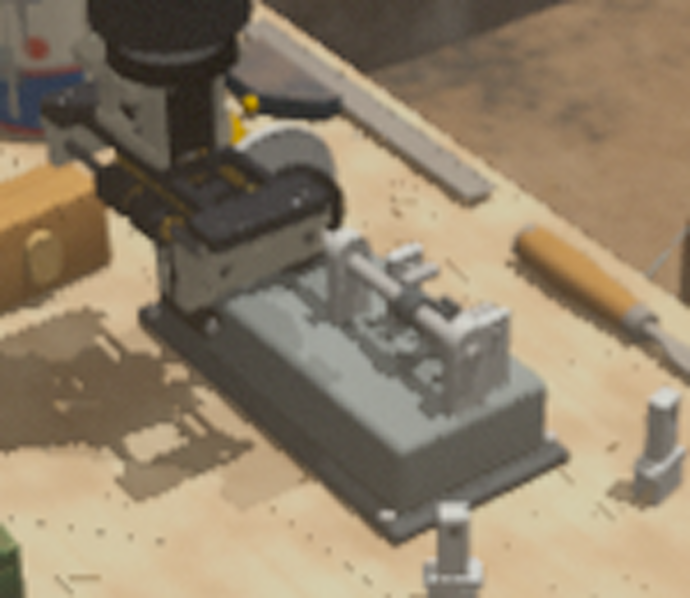

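View pics/w3.png

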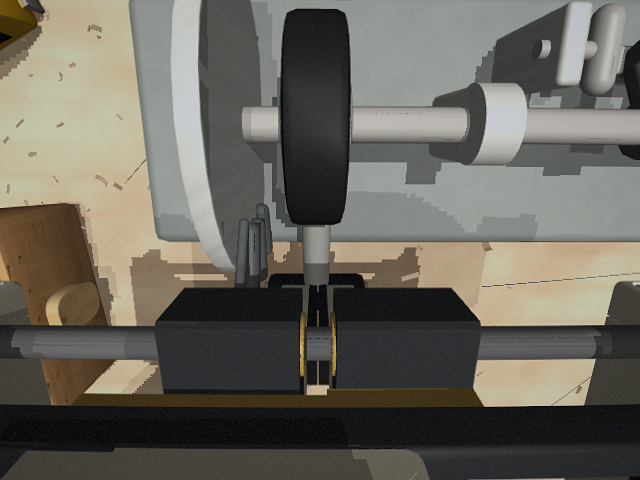

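The side crop shows the gripper pushed down at the dial, (250,260), and the stand unmoved. The wrist view shows the rod at (316,245) and the bar at (315,282). I check the dial angle from the depth image.

Run:
```python
from h import *
P=np.load('pics/Pp.npy'); d=np.load('pics/w3.npy'); W=cloud('wrist',d,P); L=(W-C)@Rs
# rod: per row crest (max z)
B=L[228:262,306:328]; i=np.nanargmax(B[...,2],axis=1); c=B[np.arange(len(B)),i]
k=np.polyfit(c[:,0],c[:,2],1); print('rod crest',c[::8].round(4),'slope angle',np.arctan(k[0]),'-> dial',.62+np.arctan(k[0]))
th=np.arctan(k[0]); off=(c[:,2]-.1)*np.cos(th)-c[:,0]*np.sin(th); print('perp offset of crest (6 mm expected)',off.mean())
# dial from crest position assuming crest is 6 mm off the axis line
r=np.hypot(c[:,0],c[:,2]-.1); al=np.arctan2(c[:,2]-.1,-c[:,0])-np.arcsin(.006/r); print('dial from crest',(.62-al).round(3)[::6])
for v in(276,280,284,288): print(v,[L[v,u].round(4).tolist() for u in(276,284,352,360)])
# calibration check: shaft crest, should be z~.1+r at x 0
B=L[95:150,385]; j=np.nanargmax(B[:,2]); print('shaft crest',B[j], 'plate/table', L[260,110], 'stand top',L[215,420])
print(robot.read_t(),robot.read_force(),robot.read_position())
```

```text
rod crest [[-0.039   0.0506  0.0887]
 [-0.0428  0.0482  0.087 ]
 [-0.0467  0.049   0.0853]
 [-0.0508  0.0503  0.0832]
 [-0.055   0.0515  0.0815]] slope angle 0.4312946386988018 -> dial 1.0512946386988018
perp offset of crest (6 mm expected) 0.006221543059401837
dial from crest [1.051 1.049 1.051 1.04  1.052 1.05 ]
276 [[-0.0687, 0.0695, 0.0655], [-0.0684, 0.0656, 0.0663], [-0.069, 0.033, 0.0648], [-0.0688, 0.0292, 0.0654]]
280 [[-0.0694, 0.0692, 0.0687], [-0.0693, 0.0654, 0.069], [-0.0693, 0.0334, 0.0691], [-0.0697, 0.0295, 0.0681]]
284 [[-0.0707, 0.069, 0.0705], [-0.071, 0.0653, 0.0698], [-0.0707, 0.0335, 0.0705], [-0.071, 0.0296, 0.0699]]
288 [[-0.0403, 0.0602, 0.1448], [-0.0405, 0.0582, 0.1443], [-0.0406, 0.0409, 0.144], [-0.0401, 0.039, 0.1452]]
shaft crest [4.32520412e-05 2.80752080e-02 1.07308770e-01] plate/table [-8.35089698e-02  1.87405934e-01 -2.78029281e-05] stand top [-0.03992504  0.00129593  0.0605502 ]
24.8583 [-6.76669893  0.27629393  6.65128716] [0.47779001 0.2186749  0.07358775]
```

The depth puts the dial at 1.05 (third notch is 1.047), and the push is steady. Handing in.

```bash
python3 -c "
from rig import robot
print(robot.job_done())"
```

```text
the job is handed in; nothing more can be done
None
```

I handed the job in at about 25 s: the lockout block stands upright on the offcut board, and the arm is holding the press bar at the third notch (dial measured at 1.05 rad against 1.047).

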